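Weigh the cocoa shaker on the sliding-poise counter scale

TASK

Weigh the cocoa shaker on the counter scale: stand it gently upright in the middle of the pan and slide the poise along the notched beam until the pointer comes to rest between the two bars of the gate, with the poise hanging free and settled in a notch. Leave the tamper and the milk pitcher where they are.

Things in the scene. Friction and masses are not known exactly. Their poses are not given: they have to be found in the camera images.
- scale: fixed steel counter scale: base plate 100 x 450 mm, forked pillar (130 mm high), gate plate (144 mm high). Origin on the board, 16 mm above the work surface, straight below the beam's pivot, which is 115 mm above it. x: across the beam, away from the robot; y: along the beam to poise, pointer and gate (robot's left, turned up to 0.25 rad); the pan is on the -y arm.
- beam (a joint): beam tilt, rad: 0 = level, pointer centred; positive = pointer end up = pan too heavy: poise must go outward (+y); negative: inward. Stops at -0.07 and 0.07. Sprung and damped, at rest about 1 s after release; each notch off tilts it 0.038. Empty with the poise in notch 0 it is level. With the shaker on the pan and the poise lifted clear it rises to the +0.07 stop.
- zero_notch (a point): point on the beam, moving with it: where the poise's pin centre lies when seated in notch 0, the innermost; 55 mm from the pivot, 5.9 mm above the pivot line. Axes as the scale's, tilting with the beam. 13 V-shaped notches, 0 to 12, lie 12 mm apart along +y on top of the 10 mm wide beam; the pin must rise 4.3 mm to pass a tooth.
- pointer_tip (a point): tip of the black needle (6 mm high) at the outer end of the beam, 282 mm from the pivot (moves with the beam).
- gate_centre (a point): fixed point where the pointer tip stands when the beam is level. A white plate behind the needle carries two dark horizontal bars, 11.7 mm above and below this height (19 mm free between them); with the needle between them the beam is within 0.025 rad of level.
- poise: loose brass sliding weight, 300 g: closed stirrup 40 x 36 x 117 mm, hung round the beam by a pin that sits in a notch (at first notch 0). Origin at the pin's centre; z up, y along the beam. Grip plate: 12 mm thick across the beam, 30 mm along it, 20 to 60 mm above the origin. It lifts at most 15 mm off its notch, 3 mm side play. Each notch outward balances 40 g on the pan.
- pan: round steel pan on the short arm, 116 mm across, rim 7 mm above its floor. Origin at the centre of the floor, about 145 mm above the scale's origin, 90 mm from the pivot towards -y. It stays level and sinks up to 6 mm under load; where the load stands on it does not change the balance.
- cocoa_shaker: upright steel cocoa shaker with a perforated domed top, 105 mm tall: body 64 mm across up to 72 mm, dome 67 mm across above. Origin at the centre of its underside, z up. It starts standing on the board. Its fill, and so its weight, is unknown: 160 to 450 g.
- tamper: bystander: coffee tamper, 58 mm steel base, turned wooden handle, 94 mm tall, standing on the board; origin at the centre of its underside.
- pitcher: bystander: small steel milk pitcher, 66 mm across, 101 mm with handle and spout, 81 mm tall, standing on the board; origin at its underside, its handle towards its -y.

How it is judged:
By the outcome, as a careful person would: the job done as asked, in the order asked, and still so for the second after the job is handed in, with the robot touching nothing.
It also fails if it takes over 61 s, if anything falls off the work surface, if the arm or the gripper's body presses on something with over 40 N, if the wrist force passes 120 N, or if a joint passes its speed limit or range.

ROBOT

A 6-joint arm with a two-finger parallel gripper is mounted at the origin on a cart in front of the work surface, level with it; the furniture and walls round the work are solid. World frame = base frame: x ahead of the robot, y to its left, z up, the work surface at z = 0. Lengths are in mm, angles in rad, forces in N, time in s.
With the tool pointing down it reaches from about 275 to 750 mm from the base axis. Payload 10.2 kg.
Tool frame: the origin (TCP) lies at the very end of the fingers, on their centre line; the grasp point (between the pads) lies 19 mm behind it; z points along the fingers, y is the line along which they close (so a half turn about z gives the same grasp; the last joint's range is limited). The gripper opens to 85 mm and grips with 20 to 120 N. Pads are 22 mm wide; open, the fingers measure 114 mm over their backs; the gripper's body (76 mm by 85 mm) begins 54 mm behind the grasp point. The pads swing forward as they close: fully open they stand 13 mm farther back than shut.
Start: joints at [-1.5, 0.313, 1.498, -0, 1.331, -0.223], TCP at [152.022, -502.514, 231.294] pointing down, gripper open.
Joint ranges: [-2.94, 2.94], [-0.97, 2.17], [0.19, 2.56], [-1.23, 4.37], [0.02, 3.11], [-2.88, 2.88]. Speed limits (rad/s): [2.39, 2.39, 3.01, 3.14, 3.14, 3.14].

INTERFACE

Orientations are given as a unit quaternion [w, x, y, z].
In Python, from rig import * gives the robot as it stands. The module is installed in compiled form; this text tells all that it offers.
- The arm moves only by the shell command python3 -m crank 'ROWS' [FORCE]. ROWS is JSON, a list that holds one entry, the list of rows, each a list of 7 numbers: the shift along the tool's x, y, z in units of 25 mm (1.0 is 25 mm), then the turn, a rotation vector about the tool's x, y, z in units of 8 degrees (1.0 is 8 degrees), then the finger opening in mm, from 0 to 85.4. A call has exactly 8 rows; each row shifts and turns the commanded pose from where the row before left it, along the tool's axes as they then stand; what a row does not reach is not made up. A row lasts 1/10 s, in which the tool goes at most 50 mm and 8.59 degrees, less where a joint would pass 70% of its speed; a pose out of reach is approached as far as the arm can. A call is refused whole if a number of a shift passes 1 or a number of a turn 1, either way. A call with a gripper value outside its range is refused whole. The fingers move at their own pace and stop on an object; FORCE is the grip in N (left out, the last holds). Time passes only in rows, so rows that do not move let the fingers close, or fill a call up. It gives the time, the measured TCP pose, the force, the opening and the grip force at its end, in the units of the state.
- sense(): the state, without advancing time (a new reading comes with each control period).
- capture(name): name is "scene" or "top" or "wrist"; returns the picture (400x640x3 uint8, blue, green, red); there is no depth.
- camera_model(name): a dict with "fx", "fy", "cx", "cy" (pixels), "world_from_camera" (4x4, takes a point from camera to world coordinates); the wrist camera has in their place "T_tool_cam" (4x4, takes a point from camera to tool coordinates, whose origin is the TCP and whose axes are the flange's). Camera axes: x right, y up, looking along -z (the intrinsics and any distortion apply to the point x, -y, -z); pixel columns grow to the right and rows downward; lengths in mm; the calibration is good to about 2 mm. A picture is of the moment at which its call begins: read the wrist's pose just before it. camera_model takes no time and is no camera call.
- finish_job(): hands the job in; it is judged then, once.
The state is a dict: "time_s": time; "joints": joint angles; "dq": joint speeds; "tau": joint torques, N m; "eef_pos": TCP position; "ee_rot": TCP orientation; "force": force on the tool from outside, world axes, zero at the start; "wrist_torque": the same for the moment, N m; "grip_width": opening from 0.0 (shut) to 1.0 (fully open); "grip_force": force on a finger pad.
Only numpy, scipy, OpenCV 4.12 (cv2) and the standard library are available. Lean on these libraries where they do the work, as an engineer would, in place of code of your own. Each camera call takes 0.05 s, during which the arm holds its last target. There are 200 camera calls.

## Working session

There is one attempt and no reset: what is moved stays moved. The work goes in short steps, Python scripts to look and compute and a shell command to move; the robot and the scene stay as the last step left them, time stands still between calls to the robot, and variables do not carry over. Pictures are saved under pics/ and viewed, at most 10 in all, crops included, and the job is handed in when it is done.

```bash
mkdir -p pics; cat > h.py <<'E'
from rig import *
import numpy as np, cv2, json
from scipy.spatial.transform import Rotation as R
def snap(n,f):
    s=sense(); im=capture(n); cv2.imwrite('pics/'+f+'.png',im)
    return im,s
def TW(n,s=None):
    m=camera_model(n)
    if n!='wrist': return m,np.array(m['world_from_camera'])
    T=np.eye(4); q=s['ee_rot']; T[:3,:3]=R.from_quat([q[1],q[2],q[3],q[0]]).as_matrix(); T[:3,3]=s['eef_pos']
    return m,T@np.array(m['T_tool_cam'])
def ray(n,u,v,s=None):
    m,T=TW(n,s)
    d=np.array([(u-m['cx'])/m['fx'],-(v-m['cy'])/m['fy'],-1.]); d=T[:3,:3]@d
    return T[:3,3],d/np.linalg.norm(d)
def onz(n,u,v,z,s=None):
    o,d=ray(n,u,v,s); return o+d*(z-o[2])/d[2]
def proj(n,p,s=None):
    m,T=TW(n,s); c=np.linalg.inv(T)@np.append(p,1); return m['cx']+m['fx']*c[0]/-c[2], m['cy']-m['fy']*c[1]/-c[2]
def tri(rs):
    A=np.zeros((3,3));b=np.zeros(3)
    for o,d in rs:
        P=np.eye(3)-np.outer(d,d);A+=P;b+=P@o
    x=np.linalg.solve(A,b); return x,[float(np.linalg.norm((np.eye(3)-np.outer(d,d))@(x-o))) for o,d in rs]
E
python3 - <<'E'
from h import *
np.set_printoptions(precision=3,suppress=True)
a,s=snap('scene','s0');b,_=snap('top','t0')
print(s)
for n in('scene','top','wrist'):print(n,camera_model(n))
E
```

```text
{'time_s': 0.0, 'joints': array([-1.5  ,  0.313,  1.498,  0.   ,  1.331, -0.223]), 'dq': array([-0.001,  0.001, -0.001, -0.   ,  0.   ,  0.   ]), 'tau': array([ -0.   , -41.226, -25.974,  -0.   ,   0.004,  -0.   ]), 'eef_pos': array([ 152.007, -502.244,  230.738]), 'ee_rot': array([-0.001,  0.989,  0.146,  0.   ]), 'force': array([0.606, 0.674, 0.622]), 'wrist_torque': array([ 0.013,  0.025, -0.013]), 'grip_force': 0.0, 'grip_width': 1.0043880173653923}
scene {'fx': 396.0322606698173, 'fy': 396.0322606698173, 'cx': 316.77499005225775, 'cy': 203.00259126750467, 'world_from_camera': array([[ -0.875,   0.228,  -0.427, 167.474],
       [ -0.483,  -0.454,   0.748, 676.901],
       [ -0.023,   0.861,   0.508, 564.297],
       [  0.   ,   0.   ,   0.   ,   1.   ]])}
top {'fx': 500.7184239381056, 'fy': 500.7184239381056, 'cx': 316.68278316820835, 'cy': 203.21179940708433, 'world_from_camera': array([[   0.023,    0.984,   -0.174,  368.821],
       [  -1.   ,    0.021,   -0.013,    9.759],
       [  -0.009,    0.174,    0.985, 1195.695],
       [   0.   ,    0.   ,    0.   ,    1.   ]])}
wrist {'fx': 349.1823602264762, 'fy': 349.1823602264762, 'cx': 317.265622780367, 'cy': 199.62787431439978, 'T_tool_cam': array([[  -0.   ,    0.946,    0.324,   83.625],
       [   1.   ,    0.   ,   -0.   ,    0.36 ],
       [  -0.   ,    0.324,   -0.946, -141.935],
       [   0.   ,    0.   ,    0.   ,    1.   ]])}
```

View pics/s0.png

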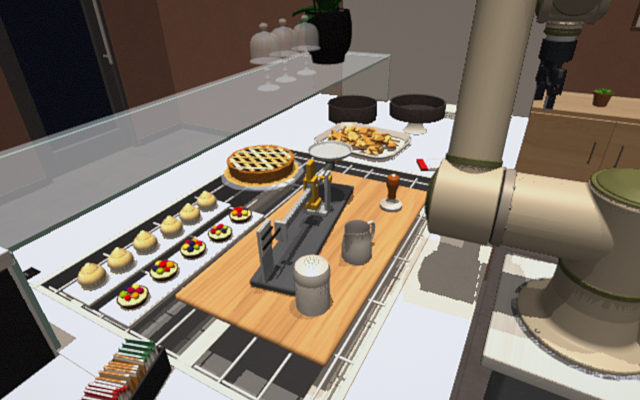

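View pics/t0.png

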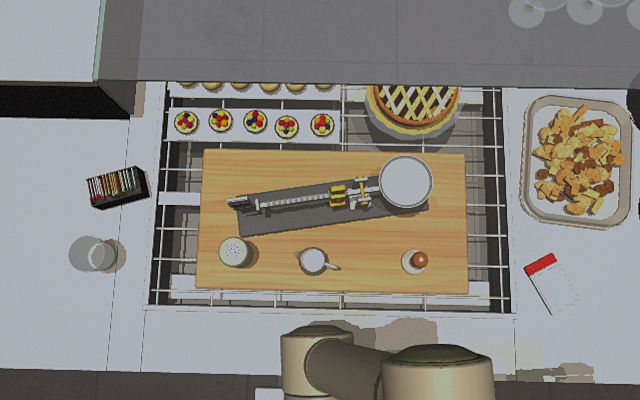

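```bash
python3 - <<'E'
from h import *
t=cv2.imread('pics/t0.png');s=cv2.imread('pics/s0.png')
c=lambda i,x0,x1,y0,y1,k:cv2.resize(i[y0:y1,x0:x1],None,fx=k,fy=k,interpolation=cv2.INTER_CUBIC)
a=c(t,220,440,150,280,3.6); cv2.imwrite('pics/tc.png',a)
b=c(s,240,400,140,320,3.3); cv2.imwrite('pics/sc.png',b)
def blobs(im,x0,x1,y0,y1,lo,hi,tag):
    h=cv2.cvtColor(im,cv2.COLOR_BGR2HSV)[y0:y1,x0:x1]; m=cv2.inRange(h,lo,hi)
    cs,_=cv2.findContours(m,0,1)
    for k in cs:
        if cv2.contourArea(k)>60: 
            e=cv2.fitEllipse(k); print(tag,cv2.contourArea(k),(e[0][0]+x0,e[0][1]+y0),e[1],e[2],np.add(cv2.boundingRect(k)[:2],(x0,y0)),cv2.boundingRect(k)[2:])
blobs(t,370,440,150,215,(0,0,120),(180,60,255),'pan top')
blobs(s,300,360,135,165,(0,0,120),(180,60,255),'pan scene')
blobs(t,210,260,230,275,(0,0,60),(180,70,255),'shk top')
blobs(s,285,340,250,320,(0,0,60),(180,70,255),'shk scene')
blobs(t,320,350,175,215,(18,120,60),(35,255,255),'poise top')
blobs(s,295,335,150,220,(18,120,60),(35,255,255),'poise scene')
E
```

```text
pan top 2269.5 (404.20330810546875, 180.92868041992188) (52.16304016113281, 58.15346145629883) 82.70957946777344 [370 154] (64, 54)
pan scene 75.0 (352.1656837463379, 159.2165412902832) (6.026418209075928, 19.133651733398438) 97.45930480957031 [342 156] (18, 8)
pan scene 906.0 (324.1256408691406, 146.7406930923462) (20.882692337036133, 61.216976165771484) 100.21448516845703 [300 135] (60, 24)
shk top 784.5 (235.42576026916504, 252.38615608215332) (29.304975509643555, 34.24441146850586) 110.61734008789062 [219 237] (34, 31)
shk top 91.5 (247.26163482666016, 232.5285747051239) (5.794951438903809, 25.02117347717285) 86.6219482421875 [239 230] (21, 7)
shk scene 2256.0 (308.5586452484131, 281.26137924194336) (43.807064056396484, 67.4198989868164) 168.6187286376953 [285 250] (45, 66)
poise top 62.5 (336.3734474182129, 187.87349033355713) (5.018822193145752, 18.840866088867188) 80.84999084472656 [328 185] (17, 7)
poise scene 419.5 (311.83527755737305, 185.56603622436523) (17.661731719970703, 48.29509735107422) 179.90724182128906 [303 159] (21, 51)
```

View pics/tc.png

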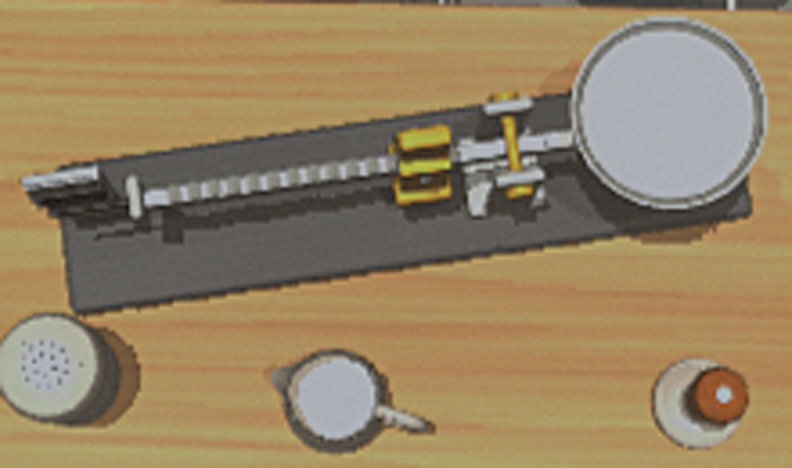

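View pics/sc.png

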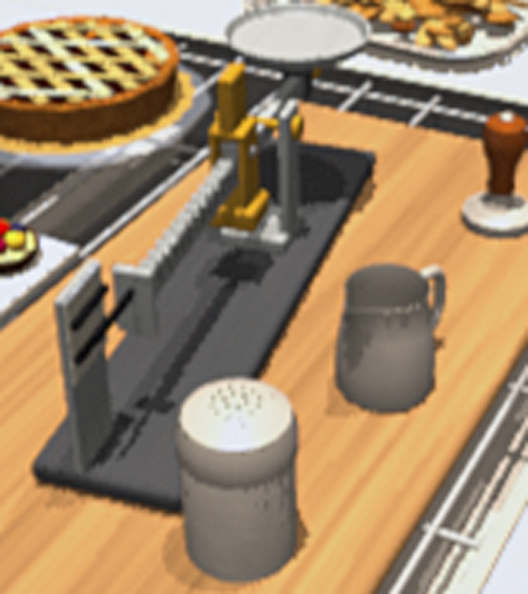

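Top crop: pan rim centred (669,113), poise grip-plate top about (425,159), beam from (135,197) to (380,165), shaker holes (45,366). Scene crop: pan (298,34), plate top (231,68), shaker holes (240,405); needle lies between the bars.

```bash
python3 - <<'E'
from h import *
np.set_printoptions(precision=1,suppress=True)
T=lambda x,y:(220+x/3.6,150+y/3.6)
S=lambda x,y:(240+x/3.3,140+y/3.3)
for n,t,s in [('plate',(425,159),(231,68)),('pan rim',(669,113),(298,34)),('shaker',(45,366),(240,405)),('tamper',(722,393),(507,117))]:
    print(n,*tri([ray('top',*T(*t)),ray('scene',*S(*s))]))
a=onz('top',*T(135,197),131);b=onz('top',*T(380,165),131)
print('beam',a,b,'yaw',np.arctan2(*( (b-a)[[0,1]]*[1,-1])))
a=onz('top',*T(62,163),16);b=onz('top',*T(72,310),16);print('base left edge',a,b)
a=onz('top',*T(72,312),16);b=onz('top',*T(748,215),16);print('base near edge',a,b,(b-a)[0]/(b-a)[1])
for t in [(338,397),(702,402),(45,366)]: print(onz('top',*T(*t),97))
E
```

```text
plate [570.4 -17.6 199.3] [6.400133738072451, 6.4001337380724115]
pan rim [ 602.3 -163.7  163.2] [0.13976902898713967, 0.1397690289871693]
shaker [449.6 202.5 116.4] [0.18743007617352853, 0.18743007617362498]
tamper [ 442.7 -203.4  108.6] [0.5651650591039804, 0.5651650591040484]
beam [551.1 151.2 131. ] [573.7   4.6 131. ] yaw 0.1535265246758803
base left edge [592.7 216.2  16. ] [494.4 204.6  16. ]
base near edge [493.1 204.6  16. ] [ 567.4 -240.1   16. ] -0.16698003593724436
[436.4  27.   97. ]
[ 438.4 -193.4   97. ]
[451.2 206.   97. ]
```

```bash
python3 -m crank '[[[0,0,0,0,0,-1,85],[0,0,0,0,0,-1,85],[0,0,0,0,0,-1,85],[0,0,0,0,0,-1,85],[0,0,0,0,0,-1,85],[0,0,0,0,0,-1,85],[0,0,0,0,0,-1,85],[0,0,0,0,0,-1,85]]]' 40
python3 -m crank '[[[0,0,0,0,0,-1,85],[0,0,0,0,0,-1,85],[0,0,0,0,0,-0.34,85],[0.4,0.25,0,0,0,0,85],[0.96,0.6,0,0,0,0,85],[0.96,0.6,0,0,0,0,85],[0.96,0.6,0,0,0,0,85],[0.96,0.6,0,0,0,0,85]]]'
python3 -m crank '[[[0.96,0.6,0,0,0,0,85],[0.96,0.6,0,0,0,0,85],[0.96,0.6,0,0,0,0,85],[0.96,0.6,0,0,0,0,85],[0.96,0.6,0,0,0,0,85],[0.96,0.6,0,0,0,0,85],[0.96,0.6,0,0,0,0,85],[0.96,0.6,0,0,0,0,85]]]'
python3 -m crank '[[[0.96,0.6,0,0,0,0,85],[0.96,0.6,0,0,0,0,85],[0.96,0.6,0,0,0,0,85],[0.96,0.6,0,0,0,0,85],[0.96,0.6,0,0,0,0,85],[0.96,0.6,0,0,0,0,85],[0.96,0.6,0,0,0,0,85],[0.96,0.6,0,0,0,0,85]]]'
python3 -m crank '[[[0.96,0.6,0,0,0,0,85],[0.96,0.6,0,0,0,0,85],[0.4,0.25,0,0,0,0,85],[0,0,0,0,0,0,85],[0,0,0,0,0,0,85],[0,0,0,0,0,0,85],[0,0,0,0,0,0,85],[0,0,0,0,0,0,85]]]'
python3 - <<'E'
from h import *
im,s=snap('wrist','w1');print(s); json.dump([list(s['eef_pos']),list(s['ee_rot'])],open('w1.json','w'))
E
```

```text
time_s: 0.9
eef_pos: [152.0, -502.3, 230.9]
ee_rot: [-0.0, 0.759, 0.651, 0.0]
force: [-0.3, -0.7, -0.3]
grip_width: 0.989
grip_force: 0.0
time_s: 1.7
eef_pos: [200.2, -385.0, 231.1]
ee_rot: [-0.0, 0.646, 0.763, 0.0]
force: [1.1, -0.3, -0.0]
grip_width: 1.0
grip_force: 0.0
time_s: 2.5
eef_pos: [286.2, -175.9, 231.1]
ee_rot: [-0.0, 0.646, 0.763, 0.0]
force: [0.9, 0.3, 0.2]
grip_width: 0.996
grip_force: 0.0
time_s: 3.3
eef_pos: [372.3, 33.2, 231.2]
ee_rot: [-0.0, 0.646, 0.763, 0.0]
force: [-0.6, -0.2, -0.6]
grip_width: 1.002
grip_force: 0.0
time_s: 4.1
eef_pos: [398.7, 94.2, 231.4]
ee_rot: [0.0, 0.646, 0.763, 0.0]
force: [0.2, -0.3, -0.3]
grip_width: 0.993
grip_force: 0.0
{'time_s': 4.1, 'joints': array([-5.57288077e-02,  5.43756652e-02,  1.81142915e+00, -3.13628793e-05,
        1.27564967e+00, -2.21368592e-01]), 'dq': array([ 0.00634469,  0.0031011 , -0.00312522,  0.00056333,  0.00158895,
        0.00172714]), 'tau': array([-3.66752269e-02, -2.81736141e+01, -2.54136926e+01, -2.15393215e-03,
        1.34240796e-03, -3.24915396e-03]), 'eef_pos': array([398.74524893,  94.22852736, 231.36380397]), 'ee_rot': array([6.41671931e-05, 6.46184033e-01, 7.63181624e-01, 2.96600279e-05]), 'force': array([ 0.23869773, -0.2717485 , -0.30118404]), 'wrist_torque': array([ 0.01042425, -0.03377886, -0.01337849]), 'grip_force': 0.0, 'grip_width': 0.9930073484154622}
```

View pics/w1.png

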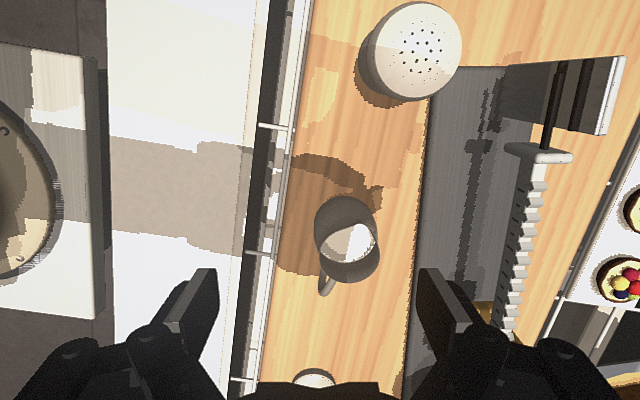

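Wrist view: shaker holes at about (420,50), pitcher at (347,240), beam's outer end at (540,155). Nothing is in the way, so I go above the shaker.

```bash
python3 -m crank '[[[0.8,0.54,0,0,0,0,85],[0.8,0.54,0,0,0,0,85],[0.8,0.54,0,0,0,0,85],[0.8,0.54,0,0,0,0,85],[0.8,0.54,0,0,0,0,85],[0,0,0,0,0,0,85],[0,0,0,0,0,0,85],[0,0,0,0,0,0,85]]]'
python3 - <<'E'
from h import *
np.set_printoptions(precision=1,suppress=True)
im,s=snap('wrist','w2');print(s['eef_pos'],s['joints'])
q=json.load(open('w1.json'));s1=dict(eef_pos=q[0],ee_rot=q[1])
def holes(im,c):
    g=cv2.cvtColor(im,cv2.COLOR_BGR2GRAY);h=cv2.cvtColor(im,cv2.COLOR_BGR2HSV)
    m=cv2.inRange(h,(0,0,130),(180,70,255)); m=cv2.morphologyEx(m,cv2.MORPH_CLOSE,np.ones((9,9)))
    m2=cv2.circle(np.zeros_like(m),tuple(int(v) for v in c),75,255,-1)&m
    cs,_=cv2.findContours(m2,0,1);k=min([k for k in cs if cv2.contourArea(k)>1000],key=lambda k:abs(cv2.pointPolygonTest(k,c,True)) if cv2.pointPolygonTest(k,c,False)<0 else -1)
    inner=cv2.erode(cv2.drawContours(np.zeros_like(m),[k],-1,255,-1),np.ones((9,9)))
    pts=np.argwhere((g<120)&(inner>0))[:,::-1]
    (cc,r)=cv2.minEnclosingCircle(pts.astype(np.float32).reshape(-1,1,2)); return cv2.fitEllipse(k),cc,r,len(pts),pts.mean(0)
e1=holes(cv2.imread('pics/w1.png'),(418.,52.)); print(e1)
p=proj('wrist',np.array([450,203,118.]),s);print('expect',p)
e2=holes(im,tuple(map(float,p)));print(e2)
x,r=tri([ray('wrist',*e1[4],s1),ray('wrist',*e2[4],s)]);print('shaker top holes',x,r)
x,r=tri([ray('wrist',*e1[4],s1),ray('wrist',*e2[4],s),ray('top',232.5,251.7),ray('scene',312.7,262.7)]);print('all',x,r)
o,d=ray('wrist',*e2[4],s);print(onz('wrist',*e2[4],119,s))
E
```

```text
time_s: 4.95
eef_pos: [448.6, 203.9, 231.3]
ee_rot: [-0.0, 0.646, 0.763, -0.0]
force: [-0.1, 0.7, 0.1]
grip_width: 0.992
grip_force: 0.0
[448.6 203.9 231.3] [ 0.2  0.2  1.6 -0.   1.3  0. ]
(((419.0973205566406, 50.345176696777344), (90.36355590820312, 103.2048110961914), 150.9544219970703), (433.0, 42.5), 43.79793167114258, 88, array([421.9,  54.3]))
expect (np.float64(318.8728890752058), np.float64(195.70469451102795))
(((321.7844543457031, 178.79270935058594), (72.0102310180664, 74.23400115966797), 129.68348693847656), (322.0540771484375, 179.69467163085938), 34.82893753051758, 577, array([315. , 184.9]))
shaker top holes [449.8 206.9 111.6] [4.480948076309013, 4.480948076309113]
all [449.2 205.2 116.4] [3.50074332604038, 6.206146980695999, 2.632477406221798, 1.97348839833586]
[445.6 211.4 119. ]
```

View pics/w2.png

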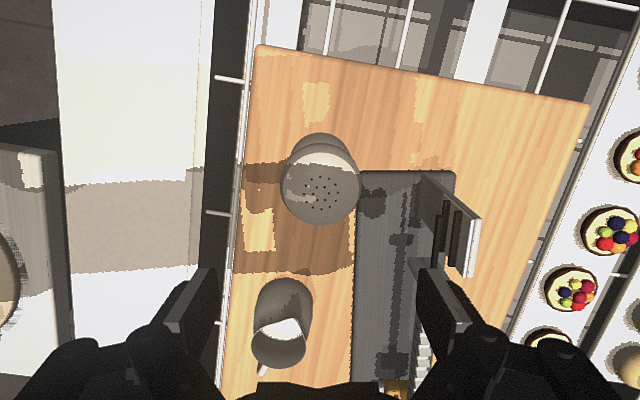

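The dome is in the hand's shadow. Its holes are centred at about (322,193), with the dome rim running from x 282 to 360.

```bash
python3 - <<'E'
from h import *
np.set_printoptions(precision=1,suppress=True)
q=json.load(open('w1.json'));s1=dict(eef_pos=q[0],ee_rot=q[1]);s=sense()
r=[ray('wrist',422,50,s1),ray('wrist',322,193,s)]
print(tri(r));print(tri(r+[ray('top',232.5,251.7),ray('scene',312.7,262.7)]));print(onz('wrist',322,193,119,s),onz('wrist',322,186,95,s))
p=tri(r+[ray('top',232.5,251.7),ray('scene',312.7,262.7)])[0]
Rm=R.from_quat(np.roll(s['ee_rot'],-1)).as_matrix();print(Rm.T@(p-s['eef_pos'])/25)
E
```

```text
(array([451.5, 206.3, 119.9]), [0.46806453458465297, 0.46806453458455766])
(array([450.6, 204.5, 117.3]), [2.5509257779959693, 1.7463673544440486, 2.2388275594244584, 1.984959731961579])
[452.  205.8 119. ] [452.6 204.3  95. ]
[0.  0.1 4.6]
```

```bash
python3 -m crank '[[[0.04,0.12,0.9,0,0,0,85],[0,0,1,0,0,0,85],[0,0,1,0,0,0,85],[0,0,1,0,0,0,85],[0,0,1,0,0,0,85],[0,0,1,0,0,0,85],[0,0,0.8,0,0,0,85],[0,0,0.4,0,0,0,85]]]'
python3 -m crank '[[[0,0,0,0,0,0,55],[0,0,0,0,0,0,50],[0,0,0,0,0,0,50],[0,0,0,0,0,0,50],[0,0,0,0,0,0,50],[0,0,0,0,0,0,50],[0,0,0,0,0,0,50],[0,0,0,0,0,0,50]]]' 40
```

```text
time_s: 5.8
eef_pos: [450.9, 205.3, 52.5]
ee_rot: [-0.001, 0.646, 0.763, -0.001]
force: [-0.0, -0.7, 0.4]
grip_width: 0.997
grip_force: 0.0
time_s: 6.6
eef_pos: [451.9, 206.1, 54.4]
ee_rot: [0.0, 0.646, 0.764, 0.0]
force: [-2.6, -1.5, 5.9]
grip_width: 0.753
grip_force: 45.4
```

```bash
python3 -m crank '[[[0,0,-0.2,0,0,0,50],[0,0,-0.5,0,0,0,50],[0,0,-1,0,0,0,50],[0,0,-1,0,0,0,50],[0,0,-1,0,0,0,50],[0,0,-1,0,0,0,50],[0,0,-1,0,0,0,50],[0,0,-1,0,0,0,50]]]'
python3 -m crank '[[[0,0,-1,0,0,0,50],[0,0,-0.7,0,0,0,50],[0,0,-0.3,0,0,0,50],[0,0,0,0,0,0,50],[-0.3,0.06,0,0,0,0,50],[-0.6,0.14,0,0,0,0,50],[-0.9,0.2,0,0,0,0,50],[-0.9,0.2,0,0,0,0,50]]]'
python3 -m crank '[[[-0.9,0.2,0,0,0,0,50],[-0.9,0.2,0,0,0,0,50],[-0.9,0.2,0,0,0,0,50],[-0.9,0.2,0,0,0,0,50],[-0.9,0.2,0,0,0,0,50],[-0.9,0.2,0,0,0,0,50],[-0.9,0.2,0,0,0,0,50],[-0.9,0.2,0,0,0,0,50]]]'
python3 -m crank '[[[-0.9,0.2,0,0,0,0,50],[-0.9,0.2,0,0,0,0,50],[-0.9,0.2,0,0,0,0,50],[-0.9,0.2,0,0,0,0,50],[-0.9,0.2,0,0,0,0,50],[-0.9,0.2,0,0,0,0,50],[-0.3,0.1,0,0,0,0,50],[0,0,0,0,0,0,50]]]'
python3 -m crank '[[[0,0,0,0,0,0,50],[0,0,0,0,0,0,50],[0,0,0,0,0,0,50],[0,0,0,0,0,0,50],[0,0,0,0,0,0,50],[0,0,0,0,0,0,50],[0,0,0,0,0,0,50],[0,0,0,0,0,0,50]]]'
python3 - <<'E'
from h import *
np.set_printoptions(precision=2,suppress=True)
F=[]
for i in range(8): F.append(sense()['force']); capture('top')
print(np.mean(F,0),np.std(F,0))
t,s=snap('top','t3');w,_=snap('wrist','w3');c,_=snap('scene','s3')
print(s['eef_pos'],s['time_s'])
o=np.vstack([cv2.resize(t[130:260,210:470],(800,400)),cv2.resize(w[200:400],(625,195))[:, :] if 0 else cv2.copyMakeBorder(w[200:400],0,0,80,80,0)])
cv2.imwrite('pics/m3.png',o)
E
```

```text
time_s: 7.4
eef_pos: [451.2, 206.0, 223.0]
ee_rot: [0.0, 0.646, 0.764, 0.0]
force: [-0.4, 0.6, -4.6]
grip_width: 0.753
grip_force: 45.8
time_s: 8.2
eef_pos: [477.5, 140.8, 270.1]
ee_rot: [-0.001, 0.646, 0.764, -0.001]
force: [0.5, -0.3, -3.5]
grip_width: 0.752
grip_force: 45.8
time_s: 9.0
eef_pos: [546.8, -30.3, 270.0]
ee_rot: [-0.001, 0.646, 0.763, -0.001]
force: [0.1, 1.0, -4.0]
grip_width: 0.751
grip_force: 45.8
time_s: 9.8
eef_pos: [602.4, -165.0, 269.8]
ee_rot: [-0.001, 0.646, 0.763, -0.0]
force: [1.0, 1.0, -4.4]
grip_width: 0.751
grip_force: 45.8
time_s: 10.6
eef_pos: [602.6, -164.0, 271.3]
ee_rot: [-0.0, 0.646, 0.764, -0.0]
force: [0.6, 1.0, -3.7]
grip_width: 0.753
grip_force: 45.8
[ 0.02 -0.01 -3.87] [0.35 0.58 0.36]
[ 602.6  -164.04  271.3 ] 11.0
```

View pics/m3.png

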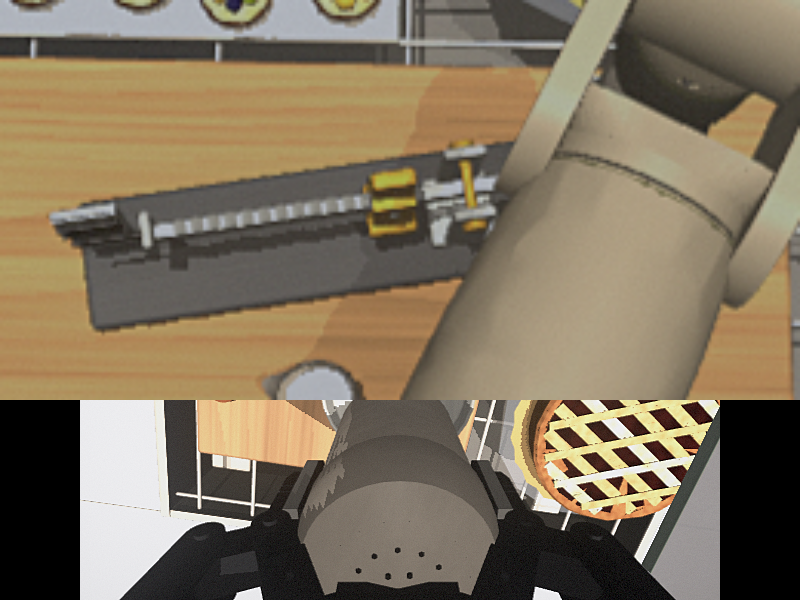

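```bash
python3 -m crank '[[[0,0,0.3,0,0,0,50],[0,0,0.5,0,0,0,50],[0,0,0.6,0,0,0,50],[0,0,0.5,0,0,0,50],[0,0,0.4,0,0,0,50],[0,0,0.3,0,0,0,50],[0,0,0.1,0,0,0,50],[0,0,0,0,0,0,50]]]'
for i in 1; do python3 -m crank '[[[0,0,0.08,0,0,0,50],[0,0,0.04,0,0,0,50],[0,0,0.04,0,0,0,50],[0,0,0.04,0,0,0,50],[0,0,0,0,0,0,50],[0,0,0,0,0,0,50],[0,0,0,0,0,0,50],[0,0,0,0,0,0,50]]]'; done
python3 -c "
from h import *
s,_=snap('scene','s4');print(np.mean([(capture('scene'),sense()['force'])[1] for i in range(3)],0))"
```

```text
time_s: 11.95
eef_pos: [602.6, -164.1, 203.7]
ee_rot: [-0.0, 0.646, 0.764, 0.0]
force: [0.0, -0.0, -3.8]
grip_width: 0.75
grip_force: 45.8
time_s: 12.75
eef_pos: [602.6, -164.0, 198.8]
ee_rot: [0.0, 0.646, 0.764, 0.0]
force: [1.0, -0.5, -3.8]
grip_width: 0.752
grip_force: 45.8
[-0.19140098  0.08526604 -4.44823631]
```

```bash
for i in 1; do python3 -m crank '[[[0,0,0.04,0,0,0,50],[0,0,0.04,0,0,0,50],[0,0,0.04,0,0,0,50],[0,0,0,0,0,0,50],[0,0,0,0,0,0,50],[0,0,0,0,0,0,50],[0,0,0,0,0,0,50],[0,0,0,0,0,0,50]]]'; done
python3 -c "
from h import *
print(np.mean([(capture('scene'),sense()['force'])[1] for i in range(3)],0))"
python3 -m crank '[[[0,0,0.04,0,0,0,50],[0,0,0.04,0,0,0,50],[0,0,0.02,0,0,0,50],[0,0,0,0,0,0,50],[0,0,0,0,0,0,50],[0,0,0,0,0,0,50],[0,0,0,0,0,0,50],[0,0,0,0,0,0,50]]]'
python3 - <<'E'
from h import *
print(np.mean([(capture('scene'),sense()['force'])[1] for i in range(3)],0))
s,_=snap('scene','s5');cv2.imwrite('pics/s5c.png',np.hstack([cv2.resize(s[110:200,300:390],(500,500)),cv2.resize(s[210:300,240:290],(280,500))]))
E
```

```text
time_s: 13.75
eef_pos: [602.6, -164.0, 195.8]
ee_rot: [0.0, 0.646, 0.764, -0.0]
force: [-0.3, 0.2, -4.0]
grip_width: 0.757
grip_force: 45.9
[-0.12507161  0.06777129 -3.37804362]
time_s: 14.7
eef_pos: [602.6, -164.0, 193.3]
ee_rot: [0.0, 0.646, 0.764, 0.0]
force: [-0.9, 1.0, -2.8]
grip_width: 0.755
grip_force: 45.9
[-0.12755688  0.10621522 -2.92828008]
```

View pics/s5c.png

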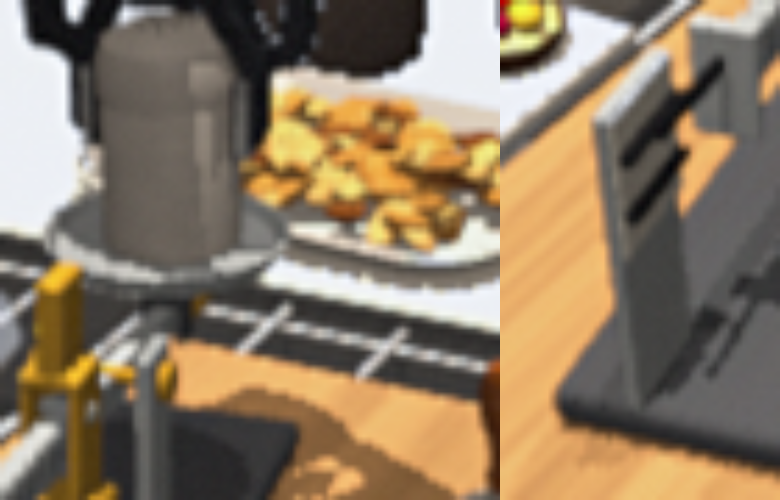

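The shaker stands central in the pan. The needle has risen to the upper bar, so the pan is taking load.

```bash
python3 -m crank '[[[0,0,0.03,0,0,0,50],[0,0,0.03,0,0,0,50],[0,0,0.02,0,0,0,50],[0,0,0,0,0,0,50],[0,0,0,0,0,0,50],[0,0,0,0,0,0,50],[0,0,0,0,0,0,50],[0,0,0,0,0,0,50]]]'
python3 -c "
from h import *
print(np.mean([(capture('scene'),sense()['force'])[1] for i in range(4)],0))"
python3 -m crank '[[[0,0,0.02,0,0,0,50],[0,0,0.02,0,0,0,50],[0,0,0,0,0,0,50],[0,0,0,0,0,0,50],[0,0,0,0,0,0,50],[0,0,0,0,0,0,50],[0,0,0,0,0,0,50],[0,0,0,0,0,0,50]]]'
python3 -c "
from h import *
print(np.mean([(capture('scene'),sense()['force'])[1] for i in range(4)],0))"
```

```text
time_s: 15.7
eef_pos: [602.7, -164.2, 192.6]
ee_rot: [0.001, 0.646, 0.764, 0.0]
force: [-3.7, 0.6, 5.4]
grip_width: 0.755
grip_force: 46.3
[-3.46798429  0.6792645   5.74333051]
time_s: 16.7
eef_pos: [602.7, -164.3, 192.3]
ee_rot: [0.001, 0.646, 0.764, 0.0]
force: [-5.2, 1.0, 10.8]
grip_width: 0.755
grip_force: 46.4
[-5.030427    0.91450964 10.23631209]
```

```bash
python3 -m crank '[[[0,0,-0.05,0,0,0,50],[0,0,-0.04,0,0,0,50],[0,0,0,0,0,0,50],[0,0,0,0,0,0,50],[0,0,0,0,0,0,66],[0,0,0,0,0,0,70],[0,0,0,0,0,0,76],[0,0,0,0,0,0,85]]]'
python3 -m crank '[[[0,0,0,0,0,0,85],[0,0,0,0,0,0,85],[0,0,0,0,0,0,85],[0,0,-0.2,0,0,0,85],[0,0,-0.5,0,0,0,85],[0,0,-0.9,0,0,0,85],[0,0,-0.9,0,0,0,85],[0,0,-0.9,0,0,0,85]]]'
python3 -m crank '[[[0,0,-0.6,0,0,0,85],[0.4,0,0,0,0,0,85],[0.9,0,0,0,0,0,85],[0.9,0,0,0,0,0,85],[0.4,0,0,0,0,0,85],[0,0,0,0,0,0,85],[0,0,0,0,0,0,85],[0,0,0,0,0,0,85]]]'
python3 -c "
from h import *
im,s=snap('wrist','w6');json.dump([list(s['eef_pos']),list(s['ee_rot'])],open('w6.json','w'))"
python3 -m crank '[[[0.4,0,0,0,0,0,85],[0.9,0,0,0,0,0,85],[0.9,0,0,0,0,0,85],[0.7,0,0,0,0,0,85],[0.3,0,0,0,0,0,85],[0,0,0,0,0,0,85],[0,0,0,0,0,0,85],[0,0,0,0,0,0,85]]]'
python3 - <<'E'
from h import *
im,s=snap('wrist','w7');json.dump([list(s['eef_pos']),list(s['ee_rot'])],open('w7.json','w'))
a=cv2.imread('pics/w6.png')
cv2.imwrite('pics/m7.png',np.hstack([a[100:400,220:420],im[100:400,220:420]]).repeat(2,0).repeat(2,1))
E
```

```text
time_s: 17.7
eef_pos: [602.7, -164.0, 192.4]
ee_rot: [0.0, 0.646, 0.764, 0.0]
force: [0.4, 0.3, -0.3]
grip_width: 0.994
grip_force: 0.0
time_s: 18.5
eef_pos: [602.6, -164.0, 279.7]
ee_rot: [0.001, 0.646, 0.764, 0.0]
force: [-0.4, -0.0, -0.9]
grip_width: 0.994
grip_force: 0.0
time_s: 19.3
eef_pos: [591.9, -100.7, 292.3]
ee_rot: [-0.0, 0.646, 0.763, -0.0]
force: [-0.5, 0.1, -0.5]
grip_width: 0.994
grip_force: 0.0
time_s: 20.15
eef_pos: [578.6, -21.8, 292.4]
ee_rot: [-0.0, 0.646, 0.763, -0.0]
force: [0.0, 0.3, 0.6]
grip_width: 0.997
grip_force: 0.0
```

View pics/m7.png

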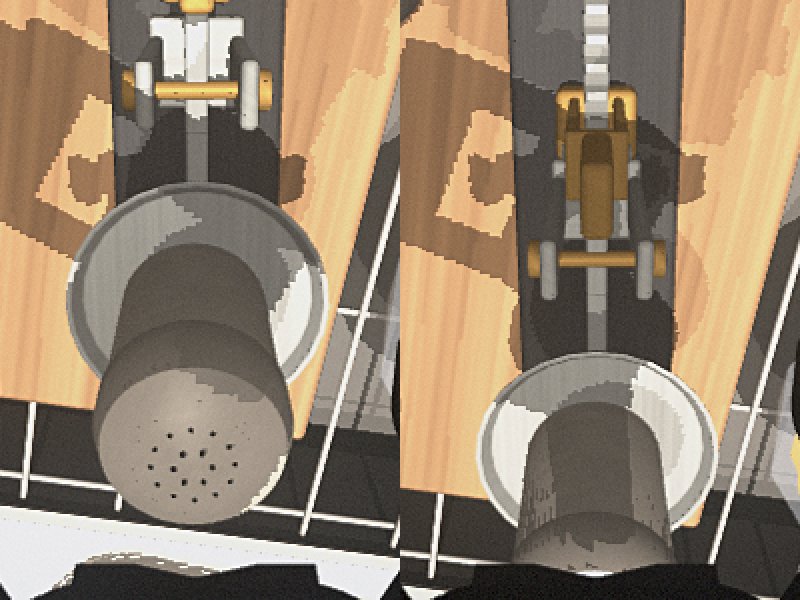

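Wrist crops: the shaker stands centred in the pan. In the right one the grip-plate top is centred at (597.5,200) and the pivot rod at (597,260); in the left one the rod is at (197,90). The beam is vertical in the image, so the tool is aligned with it.

```bash
python3 - <<'E'
from h import *
np.set_printoptions(precision=1,suppress=True)
L=lambda f:dict(zip(('eef_pos','ee_rot'),json.load(open(f))))
a,b=L('w6.json'),L('w7.json')
piv,r=tri([ray('wrist',318.5,145,a),ray('wrist',318.5,230,b)]);print('pivot',piv,r)
print('plate at z201',onz('wrist',318.7,200,200.8,b))
pl,r=tri([ray('wrist',318.7,200,b),ray('scene',310,160.6-1.5)]);print('plate tri',pl,r)
p1=onz('wrist',220+(597-400)/2,100+60/2,139,b);p2=onz('wrist',220+98.5,100+245/2,160,a);print('beam far',p1)
Rm=R.from_quat(np.roll(b['ee_rot'],-1)).as_matrix();print('tool',Rm.T@(pl-np.array(b['eef_pos'])),Rm.T@(piv-np.array(b['eef_pos'])))
E
```

```text
pivot [588.  -70.9 133.7] [0.04569784683500338, 0.045697846834858204]
plate at z201 [579.2 -18.8 200.8]
plate tri [578.8 -18.8 201.7] [0.42144738226440465, 0.4214473822642181]
beam far [572.5  21.3 139. ]
tool [ 3.   0.7 90.7] [-50.    1.1 158.7]
```

```bash
python3 -m crank '[[[0.12,0.03,0.5,0,0,0,40],[0,0,1,0,0,0,40],[0,0,1,0,0,0,40],[0,0,1,0,0,0,40],[0,0,0.8,0,0,0,40],[0,0,0.5,0,0,0,40],[0,0,0.3,0,0,0,40],[0,0,0,0,0,0,40]]]'
python3 -m crank '[[[0,0,0,0,0,0,25],[0,0,0,0,0,0,20],[0,0,0,0,0,0,14],[0,0,0,0,0,0,8],[0,0,0,0,0,0,6],[0,0,0,0,0,0,6],[0,0,0,0,0,0,6],[0,0,0,0,0,0,6]]]' 40
```

```text
time_s: 21.0
eef_pos: [578.6, -18.0, 164.3]
ee_rot: [-0.001, 0.646, 0.763, -0.0]
force: [0.4, -0.7, 0.3]
grip_width: 0.469
grip_force: 0.0
time_s: 21.8
eef_pos: [579.1, -18.0, 165.5]
ee_rot: [0.001, 0.646, 0.764, 0.0]
force: [0.8, 0.1, 5.9]
grip_width: 0.136
grip_force: 42.8
```

```bash
python3 -m crank '[[[0,0,-0.1,0,0,0,6],[0,0,-0.15,0,0,0,6],[0,0,-0.1,0,0,0,6],[0,0,0,0,0,0,6],[0,0,0,0,0,0,6],[0,0,0,0,0,0,6],[0,0,0,0,0,0,6],[0,0,0,0,0,0,6]]]'
```

```text
time_s: 22.6
eef_pos: [578.7, -18.0, 173.7]
ee_rot: [-0.0, 0.646, 0.764, -0.0]
force: [-0.1, 0.3, -3.6]
grip_width: 0.132
grip_force: 41.6
```

```bash
python3 -m crank '[[[0.4,0,-0.03,0,0,0,6],[0.8,0,-0.055,0,0,0,6],[0.8,0,-0.055,0,0,0,6],[0.8,0,-0.055,0,0,0,6],[0.8,0,-0.055,0,0,0,6],[0.8,0,-0.055,0,0,0,6],[0.42,0,-0.03,0,0,0,6],[0,0,0,0,0,0,6]]]'
python3 -m crank '[[[0,0,0,0,0,0,6],[0,0,0,0,0,0,6],[0,0,0.1,0,0,0,6],[0,0,0.1,0,0,0,6],[0,0,0.08,0,0,0,6],[0,0,0,0,0,0,6],[0,0,0,0,0,0,6],[0,0,0,0,0,0,6]]]'
```

```text
time_s: 23.4
eef_pos: [558.5, 102.2, 182.3]
ee_rot: [0.0, 0.645, 0.764, 0.0]
force: [-0.3, -0.3, -2.9]
grip_width: 0.137
grip_force: 41.5
time_s: 24.2
eef_pos: [558.9, 100.7, 175.3]
ee_rot: [0.0, 0.646, 0.763, -0.0]
force: [0.2, -1.2, -1.9]
grip_width: 0.137
grip_force: 41.7
```

```bash
python3 -m crank '[[[0,0,0.08,0,0,0,6],[0,0,0.1,0,0,0,6],[0,0,0.1,0,0,0,6],[0,0,0.1,0,0,0,6],[0,0,0.08,0,0,0,6],[0,0,0.06,0,0,0,6],[0,0,0,0,0,0,6],[0,0,0,0,0,0,6]]]'
python3 -m crank '[[[0,0,0,0,0,0,6],[0,0,0,0,0,0,6],[0,0,0,0,0,0,6],[0,0,0,0,0,0,6],[0,0,0,0,0,0,6],[0,0,0,0,0,0,6],[0,0,0,0,0,0,6],[0,0,0,0,0,0,6]]]'
```

```text
time_s: 25.0
eef_pos: [558.8, 100.9, 162.2]
ee_rot: [0.0, 0.646, 0.764, 0.0]
force: [0.5, -1.1, -0.4]
grip_width: 0.137
grip_force: 42.0
time_s: 25.8
eef_pos: [558.8, 100.9, 162.2]
ee_rot: [0.0, 0.646, 0.764, 0.0]
force: [2.2, -1.6, -1.3]
grip_width: 0.136
grip_force: 42.0
```

```bash
python3 -m crank '[[[0,0,0,0,0,0,16],[0,0,0,0,0,0,22],[0,0,0,0,0,0,30],[0,0,0,0,0,0,40],[0,0,0,0,0,0,40],[0,0,-0.5,0,0,0,40],[0,0,-1,0,0,0,40],[0,0,-1,0,0,0,40]]]'
python3 -m crank '[[[0,0,-1,0,0,0,40],[-0.5,0,-1,0,0,0,40],[-1,0,-0.5,0,0,0,40],[-1,0,0,0,0,0,40],[-0.5,0,0,0,0,0,40],[0,0,0,0,0,0,40],[0,0,0,0,0,0,40],[0,0,0,0,0,0,40]]]'
python3 - <<'E'
from h import *
s,q=snap('scene','s8');w,_=snap('wrist','w8');t,_=snap('top','t8')
cv2.imwrite('pics/m8.png',np.hstack([cv2.resize(s[120:300,245:360],(383,600),interpolation=2),np.vstack([cv2.resize(s[205:265,245:285],(400,600),interpolation=2)])]))
E
```

```text
time_s: 26.6
eef_pos: [558.7, 100.9, 226.3]
ee_rot: [0.0, 0.646, 0.764, 0.0]
force: [1.2, -0.0, 0.4]
grip_width: 0.469
grip_force: 0.0
time_s: 27.4
eef_pos: [571.0, 27.9, 287.2]
ee_rot: [-0.0, 0.645, 0.764, 0.0]
force: [-0.5, 0.1, 0.6]
grip_width: 0.471
grip_force: 0.0
```

View pics/m8.png

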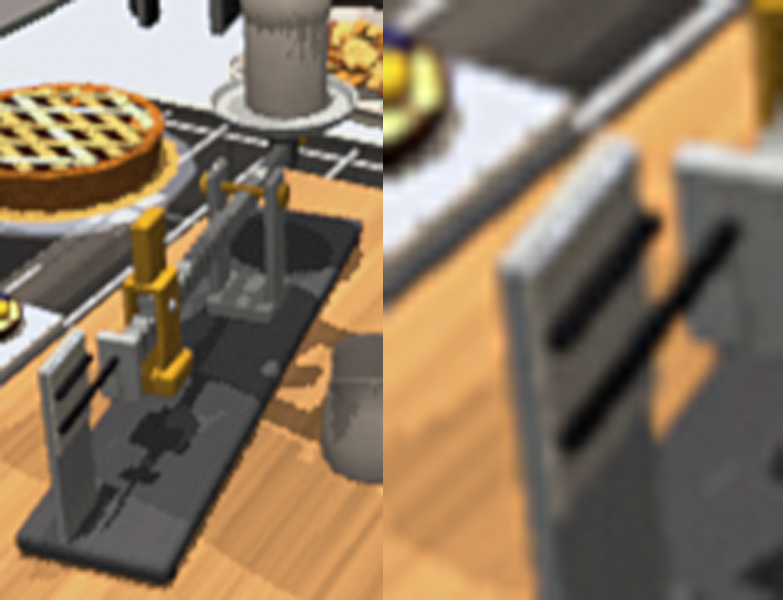

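The needle lies near or over the lower bar in this oblique view. I compare it numerically with the level picture (s0, before loading) and the raised ones.

```bash
python3 - <<'E'
from h import *
K=8
up=lambda f:cv2.resize(cv2.cvtColor(cv2.imread(f'pics/{f}.png'),cv2.COLOR_BGR2GRAY)[200:280,240:310],None,fx=K,fy=K,interpolation=2)
ref=up('s0')
def t(x0,x1,y0,y1): return (x0-240)*K,(x1-240)*K,(y0-200)*K,(y1-200)*K
for nm,b in {'beamend':t(273,288,219,228),'plate(fixed)':t(258,272,222,232)}.items():
    T=ref[b[2]:b[3],b[0]:b[1]]
    for f in('s3','s4','s5','s8'):
        r=cv2.matchTemplate(up(f),T,5);r0=r[max(0,b[2]-120):b[2]+120,max(0,b[0]-40):b[0]+40]
        _,v,_,l=cv2.minMaxLoc(r0);print(nm,f,round(v,3),'dx,dy px',(l[0]+max(0,b[0]-40)-b[0])/K,(l[1]+max(0,b[2]-120)-b[2])/K)
# px per mm vertical at the pointer
g=np.array([588,-70.9,131])+282*np.array([-.165,.986,0]);print(proj('scene',g),proj('scene',g+[0,0,11.7]),proj('scene',g-[0,0,11.7]))
for dz in(0,10.7):
    e=np.array([588,-70.9,131])+240*np.array([-.165,.986,0]);print(proj('scene',e+[0,0,dz*240/282]))
for f in('s0','s8','s5'):
    im=cv2.cvtColor(cv2.imread(f'pics/{f}.png'),cv2.COLOR_BGR2GRAY)
    print(f);print(im[222:252,258:280])
E
```

```text
beamend s3 1.0 dx,dy px 0.0 0.0
beamend s4 0.997 dx,dy px -0.125 -0.875
beamend s5 0.963 dx,dy px 0.0 -7.25
beamend s8 0.987 dx,dy px -0.125 -0.625
plate(fixed) s3 1.0 dx,dy px 0.0 0.0
plate(fixed) s4 1.0 dx,dy px 0.0 0.0
plate(fixed) s5 0.98 dx,dy px 0.0 0.125
plate(fixed) s8 1.0 dx,dy px 0.0 0.0
(np.float64(267.8329328530768), np.float64(243.35780820658408)) (np.float64(267.28567984232404), np.float64(238.1856638909997)) (np.float64(268.3713652720611), np.float64(248.4465882049713))
(np.float64(277.2252891725859), np.float64(231.0143748670949))
(np.float64(276.87620528175944), np.float64(227.1004327873993))
s0
[[ 87  70  74 121 155 198 217 212 203 199 141  88 122 178 189 173 145 144
  156 168 180 186]
 [ 74  81 134 179 194 213 213 202 188 140  90  78 126 182 194 176 118  92
   94 100 109 117]
 [ 82 141 183 200 215 215 197 187 150 100  81  82 118 183 194 180 121  90
   91  91  94  93]
 [144 185 195 209 219 210 195 153 101  82  81  82  92 148 168 179 126  91
   93  94  95  95]
 [187 191 205 213 204 199 174 114  78  83  86  79  56  73 103 163 127  92
   92  96  95  89]
 [187 200 216 2
[... 7198 characters left out ...]
4  63  81  99 172 195 197 158
  112  96  99  98]
 [117  95  98 103  92  82  61  28  12  25  61  82  81 104 185 200 177 121
   97  98  99  99]
 [127  94 103 108  96  65  31  14  12  48  82  84  72  99 185 184 132 100
   95  98  99  97]
 [132  96 100 106  85  45  15  10  32  71  87  81  67  86 168 144 103  96
   98  98  96  98]
 [137  99  98 105  67  26  13  24  64  84  84  73  65  71 131 114  96  97
   99  97  97  99]
 [145 102  94 112  67  23  25  58  84  86  75  66  64  63  92  99  99  96
   98  98  99 100]
 [148 103  94 120  89  53  61  82  87  76  69  65  65  64  80  96 100  99
   97  99  99 100]
 [153 107  95 115  99  80  83  89  81  68  66  66  65  66  79  97  99  97
   98 101  99 102]]
```

```bash
python3 -m crank '[[[0,0,-0.5,0,0,0,40],[0,0,-0.5,0,0,0,40],[0,0,0,0,0,0,40],[0,0,0,0,0,0,40],[0,0,0,0,0,0,40],[0,0,0,0,0,0,40],[0,0,0,0,0,0,40],[0,0,0,0,0,0,40]]]'
python3 - <<'E'
from h import *
s,_=snap('scene','s9');t,_=snap('top','t9')
K=8
up=lambda f:cv2.resize(cv2.cvtColor(cv2.imread(f'pics/{f}.png'),cv2.COLOR_BGR2GRAY)[200:280,240:310],None,fx=K,fy=K,interpolation=2)
T=up('s0')[19*K:28*K,33*K:48*K];r=cv2.matchTemplate(up('s9'),T,5);_,v,_,l=cv2.minMaxLoc(r);print(v,l[0]/K-33,l[1]/K-19)
d=cv2.absdiff(cv2.imread('pics/s8.png'),s)[150:260,245:330].max(2);print('moved px',(d>40).sum())
m=lambda im,x0,x1,y0,y1:cv2.boundingRect(cv2.inRange(cv2.cvtColor(im,cv2.COLOR_BGR2HSV)[y0:y1,x0:x1],(15,150,60),(35,255,255)))
print('brass bbox scene',m(s,278,305,170,245),'(offset 278,170)')
d=np.array([-.165,.986,0]);c=np.array([.986,.165,0])
for z,n in((60,'top'),(-57,'bottom')):
  for nt in(9.5,10,10.5):
    o=np.array([588,-70.9,131+5.9+1.4+z])+(55+12*nt)*d
    P=np.array([proj('scene',o+a*d+b*c) for a in((-15,15) if z>0 else (-18,18)) for b in((-6,6) if z>0 else (-20,20))]);print(n,nt,P.min(0),P.max(0))
E
```

```text
time_s: 28.35
eef_pos: [571.2, 26.9, 312.0]
ee_rot: [-0.0, 0.646, 0.764, -0.0]
force: [0.2, 0.1, -0.1]
grip_width: 0.467
grip_force: 0.0
0.9866896867752075 -0.125 -0.625
moved px 18
brass bbox scene (0, 0, 25, 69) (offset 278,170)
top 9.5 [283.68415597 180.05262503] [295.09106738 187.59622669]
top 10 [282.45578051 181.35949476] [293.96440104 188.99788216]
top 10.5 [281.2118948  182.68236091] [292.8238817  190.41731834]
bottom 9.5 [280.66126265 226.13679025] [304.35497181 238.52315387]
bottom 10 [279.50532934 227.60267713] [303.35737956 240.1351572 ]
bottom 10.5 [278.33587633 229.08512773] [302.3483568  241.76628852]
```

```bash
python3 -c "
from rig import *
print(finish_job())"
```

```text
the job is handed in; nothing more can be done
None
```

The shaker stands upright in the middle of the pan and the poise hangs free in notch 10 (about 395 g). The pointer rests inside the gate at roughly +0.006 rad, the tamper and pitcher were never touched, and the job was handed in at about 28 s.

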